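# Slide the top circuit board off the stack onto the inspection stage

### The arm

A 6-joint arm with a two-finger parallel gripper is mounted at the origin on the work surface. World frame = base frame: x ahead of the robot, y to its left, z up, the work surface at z = 0. Lengths are in mm, angles in rad, forces in N, time in s.
With the tool pointing down it reaches from about 350 to 975 mm from the base axis. Payload 7.1 kg.
Tool frame: the origin (TCP) lies midway between the tips of the shut fingers; the grasp point (between the pads) lies 19 mm behind it (manip.tcp_to_grasp is the distance from the TCP to the grasp point, in mm); z points along the fingers, y is the direction in which the jaws open and shut (so a half turn about z gives the same grasp; the last joint's range is limited). The gripper opens to 88 mm and grips with 3 to 60 N. Pads are 20 mm wide; open, the fingers measure 115 mm over their backs; the gripper's body (75 mm by 178 mm) begins 61 mm behind the grasp point.
Start: joints at [1.18, 0.423, 1.63, -0, 1.089, -0.019], TCP at [227.026, 582.292, 222.675] pointing down, gripper open.
Joint ranges: [-3, 3], [-0.9, 2.11], [0.09, 2.58], [-1.31, 4.45], [0.11, 2.69], [-2.54, 2.54]. Speed limits (rad/s): [2.39, 2.39, 3.01, 3.14, 3.14, 3.14].

### API

Orientations are given as a 3x3 rotation matrix whose columns are the frame's x, y, z axes.
In Python, from workcell import state, viewer, manip gives the robot as it stands.
- The arm moves only by the tool servo_tool, never from a script. Its argument "steps" is a list of rows, each a list of 2 entries, a list of its own where there are three numbers: the shift along the world's x, y, z in cm, then the turn, a rotation vector about the world's x, y, z in rad. In form: [[[x, y, z], [rx, ry, rz]], ...]. A call has exactly 8 rows; each row is the pose to reach, as a shift and turn from the pose commanded when the call began; what a row does not reach only later rows make up. A row lasts 1/12 s, in which the tool goes at most 41.7 mm and 7.16 degrees, less where a joint would pass 70% of its speed; a pose out of reach is approached as far as the arm can. A call with a gripper value outside its range is refused whole. "fingers" is the finger opening in cm, from 0 to 8.78, set as the call begins (left out, the last holds). The fingers move at their own pace and stop on an object; "grip_force" is the grip in N (left out, the last holds). Time passes only in rows, so rows that repeat a pose let the fingers close, or fill a call up. It gives the time, the measured TCP pose, the force and the opening at its end, in the units of the state.
- state(): the state, without advancing time (a new reading comes with each control period).
- viewer.capture(name): name is "scene" or "side" or "wrist"; returns a dict with "pixels" (400x640x3 uint8, red, green, blue), "range_z" (400x640 float32, mm along the optical axis (not along the pixel's ray), 0 where there is no reading), "mtx" (3x3 intrinsics, pixels), "extrinsics" (4x4, takes a point from world to camera coordinates). Camera axes: x right, y up, looking along -z (the intrinsics and any distortion apply to the point x, -y, -z); pixel columns grow to the right and rows downward; lengths in mm; the calibration is good to about 2 mm. A picture is of the moment at which its call begins.
- manip.job_done(): hands the job in, once; it reports no verdict.
The state is a dict: "time": time; "joint_positions": joint angles; "joint_vel": joint speeds; "joint_efforts": joint torques, N m; "position": TCP position; "eef_rot": TCP orientation; "contact_force": force on the tool from outside, world axes, zero at the start; "moment": the same for the moment, N m; "width": finger opening in mm.
Only numpy, scipy, OpenCV 4.12 (cv2) and the standard library are available. Lean on these libraries where they do the work, as an engineer would, in place of code of your own. Each camera call takes 0.05 s, during which the arm holds its last target. There are 200 camera calls.

### The job

Slide the top circuit board sideways off the stack in the rack, straight across onto the inspection stage beside it, until its leading edge sits flush against the stage's end fence. Keep the board flat (never lift it), press on it only gently, leave the other boards of the stack and the things on the bench where they are, and let go of it at the end.

Things in the scene. Friction and masses are not known exactly. Their poses are not given: they have to be found in the camera images.
- top_board: Top one of the stack of bare green circuit boards: rigid, 140 mm (x) by 110 mm (y), 6 mm thick, 0.14 to 0.25 kg. Origin at its centre, 3 mm under its upper face; z up. Too wide to grasp. Rubber fingertips grip its face better than boards grip one another (about 0.2). A millimetre of travel into it is many newtons; over 22 N damages it, and the press kicks as it drops off the stack, so 5 to 8 N is right.
- second_board: The next board down, same size and look, origin at its centre; loose, held in the stack only by friction. It must stay within 6 mm of where it was.
- third_board: The board below that, same size, origin at its centre; loose; must stay likewise. The boards under it are fixed to the rack.
- rack: Fixed grey metal rack holding the stack, 170 x 128 mm. Origin at the centre of its underside, z up; +y points to the stage. Top board's upper face is 56 mm above the origin. Walls 66 mm high (10 mm above the top board): back, inner face at y = -58 mm; sides, inner faces at x = -74 and +74 mm, for y = -64 to -4 mm. The +y side is open. The stack lies within 2 mm of centre.
- stage: Fixed inspection stage beside the rack, same heading: black plinth under a bare metal plate 170 mm (x) by 130 mm (y). Origin under its centre at bench level, z up. The plate's height is adjustable and not measured: its face lies 44.5 to 49 mm above the origin, 1 to 5.5 mm lower than the top board's underside, so the board steps down. Gap from stack to plate 10 to 16 mm. Board home: centre at y = +3 mm, x near 0.
- fence (a point): Middle of the upper edge of the fence's face, 60.5 mm above the bench, axes as the stage's. The fence is a rigid dark steel bar, 150 mm long (x), 7 mm thick, standing 12 to 16 mm above the plate at its far side; its face looks back to the rack (-y), 58 mm from the stage's centre.
- wash_bottle: Bystander: white round bottle with a red cap, 60 mm wide, 140 mm tall, origin under its centre.
- loupe: Bystander: small black eye loupe, 44 mm across, 34 mm tall, origin under its centre.
- driver: Bystander: screwdriver lying on the bench beyond the stage's fence, origin under its middle.

How it is judged (in metres and radians):
On the way, in this order (a step that is already met when the one before it is completed fails the run):
1. the top board, kept flat, has slid so far that its middle has left the stack (y of top_board in the frame of stage above -0.07 m and angle between top_board's own z axis and vertical below 0.2 rad), for 0.05 s.
2. the board lies on the stage plate with its leading edge flush against the fence (y of top_board in the frame of stage above 0.0005 m and z of top_board in the frame of stage below 0.053 m and angle between the x axis of top_board and the x axis of stage, either way round below 0.035 rad), for 0.2 s.
At the end, for the whole second after the job is handed in: The top board lies flat and still on the stage plate, its leading edge within 2.5 mm of the fence and square to it within 0.035 rad (2 degrees), centred on the stage's x within 15 mm; second and third boards still within 6 mm of where they started; the robot touches nothing (all of step 2 and y of top_board in the frame of stage below 0.006 m and x of top_board in the frame of stage between -0.015 and 0.015 m and z of top_board in the frame of stage above 0.0465 m and angle between top_board's own z axis and vertical below 0.03 rad and linear speed of top_board below 0.02 m/s and distance of each of second_board, third_board from where it was at the start of the episode below 0.006 m).
It fails at once if the top board pressed or pushed with more than 22 N (contact force between any of the fingers, the arm and top_board above 22 N).
It fails at once if the top board lifted (more than 10 mm above its start) or tipped by more than 0.25 rad (z of top_board in the frame of rack above 0.063 m or angle between top_board's own z axis and vertical above 0.25 rad).
It fails at once if the top board flung (faster than 0.35 m/s) (linear speed of top_board above 0.35 m/s).
It fails at once if another board of the stack shifted by more than 6 mm (distance of any of second_board, third_board from where it was at the start of the episode above 0.006 m).
It fails at once if a bystander moved by more than 15 mm (distance of any of wash_bottle, loupe, driver from where it was at the start of the episode above 0.015 m).
It also fails if it takes over 67 s, if anything falls off the work surface, if the arm or the gripper's body presses on something with over 40 N, if the wrist force passes 120 N, or if a joint passes its speed limit or range.

## Working session

There is one attempt and no reset: what is moved stays moved. The work goes in short steps, Python scripts to look and compute and a tool call to move; the robot and the scene stay as the last step left them, time stands still between calls to the robot, and variables do not carry over. Pictures are saved under pics/ and viewed, about 8 in all and at most 12, crops included, and the job is handed in when it is done.

Besides the shell and the picture viewer there is one more tool, called after "Call:" by a JSON object that holds its "fn" and its "kwargs". servo_tool: Moves the arm, as the interface text tells. Its arguments: {"type":"object","properties":{"steps":{"type":"array","items":{"type":"array"}},"fingers":{"type":"number"},"grip_force":{"type":"number"}},"required":["steps"]}

```bash
mkdir -p pics
cat > h.py <<'E'
import numpy as np,cv2
from workcell import state,viewer,manip
def cap(n):
    c=viewer.capture(n); return c
def cloud(c):
    z=c["range_z"].astype(float); K=c["mtx"]; h,w=z.shape
    u,v=np.meshgrid(np.arange(w),np.arange(h))
    x=(u-K[0,2])/K[0,0]*z; y=(v-K[1,2])/K[1,1]*z
    P=np.stack([x,-y,-z,np.ones_like(z)],-1)
    W=P@np.linalg.inv(c["extrinsics"]).T
    W[z==0]=np.nan
    return W[...,:3]
def save(c,n): cv2.imwrite("pics/"+n,c["pixels"][...,::-1])
E
python3 - <<'E'
from h import *
np.set_printoptions(precision=3,suppress=True)
s=state();print(s)
ims=[]
for n in("scene","side","wrist"):
    c=cap(n);save(c,n+"0.png");np.savez("pics/%s0.npz"%n,**c)
    print(n,c["mtx"].tolist(),np.linalg.inv(c["extrinsics"]),{k:v for k,v in c.items() if k not in("pixels","range_z","mtx","extrinsics")}, (c["range_z"]>0).mean())
E
```

```text
{'time': 0.0, 'joint_positions': array([ 1.18 ,  0.424,  1.631,  0.   ,  1.089, -0.019]), 'joint_vel': array([-0.001,  0.001, -0.001, -0.   , -0.001,  0.002]), 'joint_efforts': array([  0.001, -54.462, -27.367,   0.064,   0.023,  -0.   ]), 'position': array([226.794, 581.794, 221.9  ]), 'eef_rot': array([[-0.932,  0.363, -0.001],
       [ 0.363,  0.932, -0.001],
       [ 0.   , -0.002, -1.   ]]), 'contact_force': array([ 0.016, -0.798,  0.729]), 'moment': array([-0.015, -0.042, -0.025]), 'width': 87.76919746909256}
scene [[438.5751984887096, 0.0, 318.139882315282], [0.0, 438.5751984887096, 198.02989280170598], [0.0, 0.0, 1.0]] [[ -0.819  -0.431   0.379 909.661]
 [  0.574  -0.63    0.523 447.9  ]
 [  0.014   0.646   0.763 727.737]
 [  0.      0.      0.      1.   ]] {} 0.9958671875
side [[505.864607956882, 0.0, 312.87910391543943], [0.0, 505.864607956882, 206.67316042395458], [0.0, 0.0, 1.0]] [[   0.762    0.422   -0.49    42.619]
 [  -0.647    0.477   -0.595 -689.705]
 [  -0.018    0.771    0.637  787.324]
 [   0.       0.       0.       1.   ]] {} 0.9960859375
wrist [[283.5204135260962, 0.0, 321.3318774217277], [0.0, 283.5204135260962, 197.8126844526116], [0.0, 0.0, 1.0]] [[  0.365  -0.9    -0.237 162.019]
 [  0.931   0.353   0.094 606.991]
 [ -0.001  -0.255   0.967 383.725]
 [  0.      0.      0.      1.   ]] {} 0.9876640625
```

View pics/scene0.png

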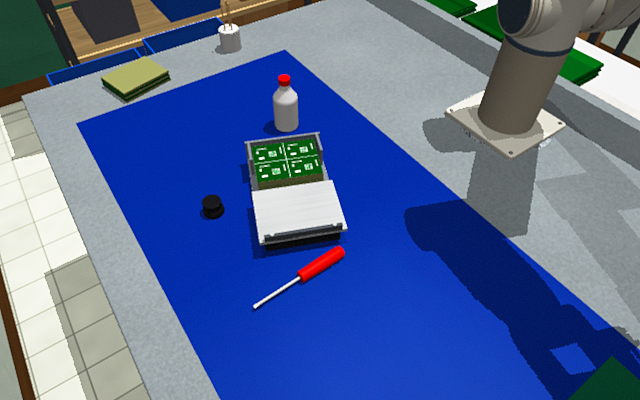

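View pics/side0.png

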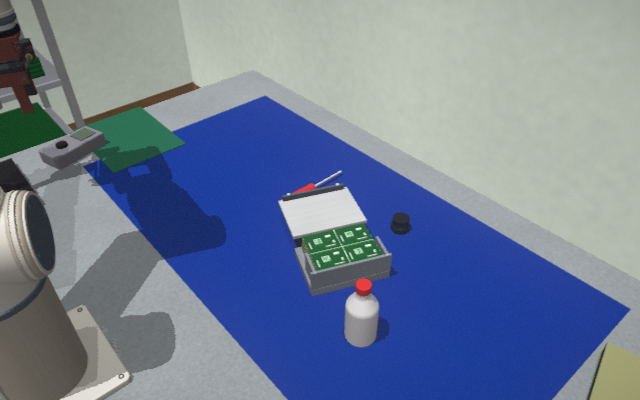

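The scene view shows the rack with the green stack at about (285,160), the plate at (300,210), the fence at (300,238), the bottle at (286,103) and the loupe at (212,207). The side view shows the same items at (345,250), (322,212) and (315,192). Next I'll measure them from depth.

Run:
```python
from h import *
np.set_printoptions(precision=2,suppress=True)
import sys
boxes={"scene":(235,125,355,250),"side":(270,180,400,295)}
for n in("scene","side"):
    c=dict(np.load("pics/%s0.npz"%n));W=cloud(c);px=c["pixels"].astype(int)
    x0,y0,x1,y1=boxes[n]
    R=W[y0:y1,x0:x1].reshape(-1,3);C=px[y0:y1,x0:x1].reshape(-1,3)
    # bench reference
    b=(C[:,2]>90)&(C[:,0]<40)&(C[:,1]<80); print(n,"mat z",np.nanmedian(R[b,2]),b.sum())
    g=(C[:,1]>C[:,0]+30)&(C[:,1]>C[:,2]+30)&(R[:,2]>45)
    m=(C.min(1)>150)&(R[:,2]>38)&(R[:,2]<56)
    ms={}
    gm=np.zeros(px.shape[:2],np.uint8); gm[y0:y1,x0:x1]=g.reshape(y1-y0,x1-x0)*255
    gm=cv2.morphologyEx(gm,cv2.MORPH_CLOSE,np.ones((9,9)))>0
    gm&=abs(W[...,2]-np.nanmedian(R[g,2]))<2.5
    mm=np.zeros(px.shape[:2],np.uint8); mm[y0:y1,x0:x1]=m.reshape(y1-y0,x1-x0)*255
    k,l,st,_=cv2.connectedComponentsWithStats(mm);mm=l==1+np.argmax(st[1:,4])
    for nm,q in(("board",gm),("plate",mm)):
        P=W[q];z=np.median(P[:,2]);r=cv2.minAreaRect(P[:,:2].astype(np.float32))
        print(n,nm,len(P),"z",z,np.percentile(P[:,2],[5,25,75,95]),"rect",r, "mean",P.mean(0))
    hi=R[(R[:,2]>54)&~g]; 
    h=np.histogram(R[:,2],bins=np.arange(36,76,1));print(h[0])
```

```text
scene mat z -0.7246304917638327 5488
scene board 2216 z 54.85027664546891 [53.   54.05 55.59 56.61] rect ((568.5089721679688, -143.98426818847656), (113.98773193359375, 139.64288330078125), 66.9908676147461) mean [ 570.63 -142.21   54.83]
scene plate 3753 z 46.272856914530166 [44.4  45.45 47.04 48.19] rect ((620.9575805664062, -18.661178588867188), (131.0836639404297, 170.22935485839844), 67.35409545898438) mean [620.31 -23.19  46.27]
[  34   39   45   37   55   59   58  128  509 1078 1268  762  285   82
   74   62  182  476  762  725  338  153  127  108   85   57   62   77
   89   67   20    9    0    0    0    0    0    0    0]
side mat z 0.3067274294847948 2596
side board 2106 z 55.82354169805291 [53.94 54.98 56.64 57.71] rect ((568.3756103515625, -139.9698944091797), (104.54273986816406, 138.70872497558594), 66.91309356689453) mean [ 566.87 -141.26   55.82]
side plate 2615 z 46.88783344554918 [44.6  45.94 47.83 49.19] rect ((618.5281372070312, -19.271377563476562), (130.85693359375, 171.36032104492188), 68.11492919921875) mean [615.18 -22.62  46.89]
[ 43  29  29  40  53  41  61 102 236 519 760 728 440 196  79  70  94 205
 507 690 683 367 170  91  81  59  49  66  84 121  94  39   4   0   0   0
   0   0   0]
```

View pics/wrist0.png

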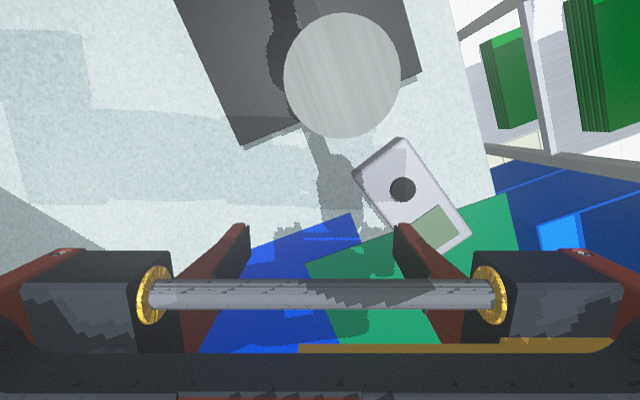

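The wrist view shows no workpiece, only the base and a side table. Next I'll work out the bottle clearance and the pose targets.

Run:
```python
from h import *
np.set_printoptions(precision=2,suppress=True)
a=np.radians(67.35);ey=np.array([np.cos(a),np.sin(a)]);ex=np.array([np.sin(a),-np.cos(a)])
S=np.array([619.8,-19.0])
for n,(x0,y0,x1,y1) in {"scene":(265,65,305,135),"side":(335,272,390,350)}.items():
    c=dict(np.load("pics/%s0.npz"%n));W=cloud(c);px=c["pixels"].astype(int)
    q=W[y0:y1,x0:x1].reshape(-1,3);C=px[y0:y1,x0:x1].reshape(-1,3)
    r=(C[:,0]>120)&(C[:,1]<60); P=q[r];d=P[:,:2].mean(0)-S
    print(n,"cap",P.mean(0),P[:,2].max(),"stage frame",d@ex,d@ey)
for n in("scene","side"):
    c=dict(np.load("pics/%s0.npz"%n));W=cloud(c)
    for nm,lo,hi in(("z62-68",62.,69.),("fence",57.5,62.)):
        d=W[...,:2]-S;X=d@ex;Y=d@ey
        m=(abs(X)<100)&(Y>-220)&(Y<90)&(W[...,2]>lo)&(W[...,2]<hi)
        if nm=="fence": m&=(Y>30)
        print(n,nm,m.sum(),np.percentile(X[m],[1,99]),np.percentile(Y[m],[1,5,50,95,99]))
```

```text
scene cap [nan nan nan] nan stage frame nan nan
side cap [ 467.21 -301.68  131.46] 142.30040200789347 stage frame -31.960949152741215 -319.64173921936356
scene z62-68 324 [-82.89  80.49] [-197.52 -196.1  -190.64   62.77   67.22]
scene fence 279 [-71.81  74.8 ] [58.98 59.68 64.14 67.65 68.17]
side z62-68 457 [-85.91  79.7 ] [-199.29 -198.6  -193.76   57.66   63.  ]
side fence 147 [-75.14  71.5 ] [56.1  56.77 61.19 66.61 68.69]
```

Layout in the stage frame: board at (0,-133), fence face at about y=58, and a 136 mm slide along heading 67.35°. The bottle is clear. I'll move above the press point, 25 mm ahead of board centre, with the fingers shut.

Call:
{"fn": "servo_tool", "kwargs": {"steps": [[[1.76, -3.5, 0], [0, 0, -0.024]], [[3.51, -7, 0], [0, 0, -0.024]], [[5.27, -10.5, 0], [0, 0, -0.024]], [[7.02, -14, 0], [0, 0, -0.024]], [[8.78, -17.5, 0], [0, 0, -0.024]], [[10.53, -21, 0], [0, 0, -0.024]], [[12.29, -24.5, 0], [0, 0, -0.024]], [[14.04, -28, 0], [0, 0, -0.024]]], "fingers": 0, "grip_force": 20}}

```text
time: 0.82
position: [367.7, 300.5, 222.6]
eef_rot: [[-0.923, 0.385, -0.0], [0.385, 0.923, -0.0], [-0.0, -0.0, -1.0]]
contact_force: [1.6, 0.3, -0.9]
width: 37.9
```

Call:
{"fn": "servo_tool", "kwargs": {"steps": [[[1.76, -3.5, 0], [0, 0, 0]], [[3.51, -7, 0], [0, 0, 0]], [[5.27, -10.5, 0], [0, 0, 0]], [[7.02, -14, 0], [0, 0, 0]], [[8.78, -17.5, 0], [0, 0, 0]], [[10.53, -21, 0], [0, 0, 0]], [[12.29, -24.5, 0], [0, 0, 0]], [[14.04, -28, 0], [0, 0, 0]]]}}

```text
time: 1.48
position: [508.2, 20.3, 222.7]
eef_rot: [[-0.923, 0.386, 0.0], [0.386, 0.923, 0.0], [0.0, 0.0, -1.0]]
contact_force: [0.4, 0.7, -0.8]
width: 0.5
```

Call:
{"fn": "servo_tool", "kwargs": {"steps": [[[1.76, -3.5, 0], [0, 0, 0]], [[3.51, -7, 0], [0, 0, 0]], [[5.27, -10.5, 0], [0, 0, 0]], [[7.02, -14, 0], [0, 0, 0]], [[7.02, -14, -3], [0, 0, 0]], [[7.02, -14, -6], [0, 0, 0]], [[7.02, -14, -8], [0, 0, 0]], [[7.02, -14, -8], [0, 0, 0]]]}}

```text
time: 2.15
position: [574.8, -117.5, 138.2]
eef_rot: [[-0.922, 0.386, -0.008], [0.386, 0.922, 0.002], [0.008, -0.001, -1.0]]
contact_force: [-0.1, 0.6, -0.8]
width: 0.3
```

Call:
{"fn": "servo_tool", "kwargs": {"steps": [[[0, 0, 0], [0, 0, 0]], [[0, 0, -1.5], [0, 0, 0]], [[0, 0, -3], [0, 0, 0]], [[0, 0, -4.5], [0, 0, 0]], [[0, 0, -6], [0, 0, 0]], [[0, 0, -7], [0, 0, 0]], [[0, 0, -7.5], [0, 0, 0]], [[0, 0, -7.5], [0, 0, 0]]]}}

```text
time: 2.82
position: [578.2, -117.6, 67.8]
eef_rot: [[-0.923, 0.385, -0.0], [0.385, 0.923, 0.0], [0.0, -0.0, -1.0]]
contact_force: [-0.4, 0.8, -0.4]
width: 0.5
```

Call:
{"fn": "servo_tool", "kwargs": {"steps": [[[0, 0, 0], [0, 0, 0]], [[0, 0, 0], [0, 0, 0]], [[0, 0, 0], [0, 0, 0]], [[0, 0, 0], [0, 0, 0]], [[0, 0, 0], [0, 0, 0]], [[0, 0, 0], [0, 0, 0]], [[0, 0, 0], [0, 0, 0]], [[0, 0, 0], [0, 0, 0]]]}}

```text
time: 3.48
position: [578.0, -117.7, 67.7]
eef_rot: [[-0.923, 0.386, 0.0], [0.386, 0.923, -0.0], [-0.0, 0.0, -1.0]]
contact_force: [0.0, 0.8, 0.1]
width: 0.5
```

Run:
```python
from h import *
c=cap("side");save(c,"side1.png");c2=cap("scene")
a=c["pixels"][150:330,240:440,::-1];b=c2["pixels"][90:270,200:400,::-1]
cv2.imwrite("pics/c1.png",cv2.resize(np.hstack([a,b]),(800,360),interpolation=cv2.INTER_CUBIC))
s=state();print(s["position"],s["contact_force"],s["time"])
```

```text
[ 578.01167128 -117.72604682   67.64635542] [-0.176337    0.14657679 -0.57414798] 3.5833
```

View pics/c1.png

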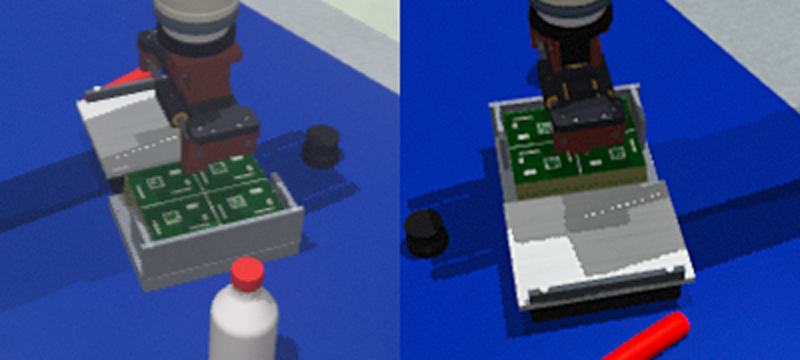

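The crops show the shut fingers over the front middle of the board, at about (215,150) on the left and (590,135) on the right. Now I'll lower gently.

Call:
{"fn": "servo_tool", "kwargs": {"steps": [[[0, 0, -0.3], [0, 0, 0]], [[0, 0, -0.6], [0, 0, 0]], [[0, 0, -0.8], [0, 0, 0]], [[0, 0, -0.9], [0, 0, 0]], [[0, 0, -0.95], [0, 0, 0]], [[0, 0, -1.0], [0, 0, 0]], [[0, 0, -1.0], [0, 0, 0]], [[0, 0, -1.0], [0, 0, 0]]]}}

```text
time: 4.25
position: [578.1, -117.7, 57.7]
eef_rot: [[-0.923, 0.386, 0.0], [0.386, 0.923, -0.0], [-0.0, 0.0, -1.0]]
contact_force: [0.2, 0.5, 0.1]
width: 0.7
```

Call:
{"fn": "servo_tool", "kwargs": {"steps": [[[0, 0, 0], [0, 0, 0]], [[0, 0, -0.02], [0, 0, 0]], [[0, 0, -0.02], [0, 0, 0]], [[0, 0, -0.04], [0, 0, 0]], [[0, 0, -0.04], [0, 0, 0]], [[0, 0, -0.05], [0, 0, 0]], [[0, 0, -0.05], [0, 0, 0]], [[0, 0, -0.05], [0, 0, 0]]]}}

```text
time: 4.92
position: [578.0, -117.7, 57.2]
eef_rot: [[-0.923, 0.386, -0.0], [0.386, 0.923, -0.0], [0.0, -0.0, -1.0]]
contact_force: [1.0, -0.2, 0.3]
width: 0.4
```

Call:
{"fn": "servo_tool", "kwargs": {"steps": [[[0, 0, -0.01], [0, 0, 0]], [[0, 0, -0.02], [0, 0, 0]], [[0, 0, -0.03], [0, 0, 0]], [[0, 0, -0.04], [0, 0, 0]], [[0, 0, -0.05], [0, 0, 0]], [[0, 0, -0.06], [0, 0, 0]], [[0, 0, -0.06], [0, 0, 0]], [[0, 0, -0.06], [0, 0, 0]]]}}

```text
time: 5.58
position: [578.0, -117.7, 56.6]
eef_rot: [[-0.923, 0.386, -0.0], [0.386, 0.923, 0.0], [0.0, 0.0, -1.0]]
contact_force: [-0.0, -0.4, -0.1]
width: 0.5
```

Call:
{"fn": "servo_tool", "kwargs": {"steps": [[[0, 0, -0.01], [0, 0, 0]], [[0, 0, -0.02], [0, 0, 0]], [[0, 0, -0.03], [0, 0, 0]], [[0, 0, -0.04], [0, 0, 0]], [[0, 0, -0.04], [0, 0, 0]], [[0, 0, -0.04], [0, 0, 0]], [[0, 0, -0.04], [0, 0, 0]], [[0, 0, -0.04], [0, 0, 0]]]}}

```text
time: 6.25
position: [578.1, -117.7, 56.4]
eef_rot: [[-0.923, 0.386, 0.0], [0.386, 0.923, -0.0], [-0.0, 0.0, -1.0]]
contact_force: [-2.6, 0.5, 5.6]
width: 0.6
```

Contact: 5.6 N at z=56.4. I'll begin sliding.

Call:
{"fn": "servo_tool", "kwargs": {"steps": [[[0.02, 0.05, 0], [0, 0, 0]], [[0.06, 0.14, 0], [0, 0, 0]], [[0.1, 0.24, 0], [0, 0, 0]], [[0.15, 0.36, 0], [0, 0, 0]], [[0.19, 0.46, 0], [0, 0, 0]], [[0.23, 0.55, 0], [0, 0, 0]], [[0.27, 0.65, 0], [0, 0, 0]], [[0.31, 0.74, 0], [0, 0, 0]]]}}

```text
time: 6.92
position: [581.5, -110.3, 56.4]
eef_rot: [[-0.923, 0.385, 0.001], [0.385, 0.923, -0.0], [-0.001, 0.0, -1.0]]
contact_force: [-1.0, -1.3, 5.4]
width: 0.4
```

Call:
{"fn": "servo_tool", "kwargs": {"steps": [[[0.04, 0.09, 0], [0, 0, 0]], [[0.08, 0.19, 0], [0, 0, 0]], [[0.12, 0.28, 0], [0, 0, 0]], [[0.16, 0.38, 0], [0, 0, 0]], [[0.2, 0.47, 0], [0, 0, 0]], [[0.24, 0.57, 0], [0, 0, 0]], [[0.28, 0.67, 0], [0, 0, 0]], [[0.31, 0.74, 0], [0, 0, 0]]]}}

```text
time: 7.58
position: [584.7, -102.9, 56.4]
eef_rot: [[-0.923, 0.385, 0.001], [0.385, 0.923, -0.0], [-0.001, 0.0, -1.0]]
contact_force: [-0.9, -1.8, 5.8]
width: 0.2
```

```bash
cat >> h.py <<'E'
def look(n):
    c=cap("side");c2=cap("scene")
    a=c["pixels"][150:330,240:440,::-1];b=c2["pixels"][90:270,200:400,::-1]
    cv2.imwrite("pics/"+n,cv2.resize(np.hstack([a,b]),(800,360),interpolation=cv2.INTER_CUBIC))
    s=state();print(s["position"],s["contact_force"],s["time"])
    return c,c2
E
python3 -c "
from h import *
look('c2.png')"
```

```text
[ 584.69909006 -102.82121148   56.40264488] [-0.53333122 -0.1784611   5.85882165] 7.6833
```

View pics/c2.png

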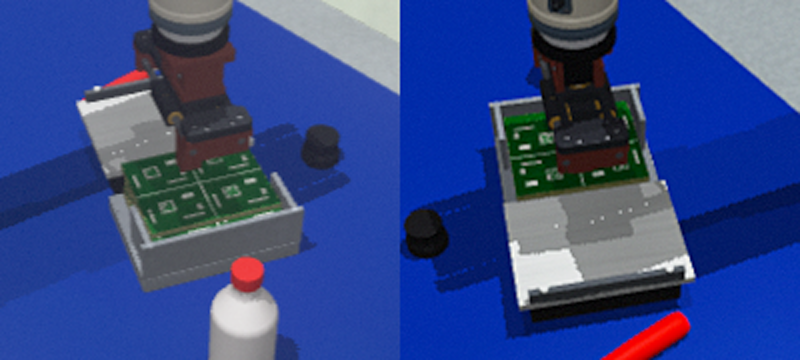

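The board moves with the fingers. In the left crop its rear edge has left the back wall, and in the right crop its front edge overlaps the gap at (545,190). I'll keep going.

Call:
{"fn": "servo_tool", "kwargs": {"steps": [[[0.04, 0.09, 0], [0, 0, 0]], [[0.08, 0.19, 0], [0, 0, 0]], [[0.12, 0.28, 0], [0, 0, 0]], [[0.16, 0.38, 0], [0, 0, 0]], [[0.2, 0.47, 0], [0, 0, 0]], [[0.24, 0.57, 0], [0, 0, 0]], [[0.28, 0.67, 0], [0, 0, 0]], [[0.31, 0.74, 0], [0, 0, 0]]]}}

```text
time: 8.35
position: [587.7, -95.5, 56.4]
eef_rot: [[-0.923, 0.385, 0.001], [0.385, 0.923, -0.0], [-0.001, 0.0, -1.0]]
contact_force: [0.1, -1.2, 5.9]
width: 0.5
```

Call:
{"fn": "servo_tool", "kwargs": {"steps": [[[0.04, 0.09, 0], [0, 0, 0]], [[0.08, 0.19, 0], [0, 0, 0]], [[0.12, 0.28, 0], [0, 0, 0]], [[0.16, 0.38, 0], [0, 0, 0]], [[0.2, 0.47, 0], [0, 0, 0]], [[0.23, 0.55, 0], [0, 0, 0]], [[0.23, 0.55, 0], [0, 0, 0]], [[0.23, 0.55, 0], [0, 0, 0]]]}}

```text
time: 9.02
position: [590.1, -89.9, 56.4]
eef_rot: [[-0.923, 0.385, 0.001], [0.385, 0.923, -0.0], [-0.001, 0.0, -1.0]]
contact_force: [0.2, -0.9, 4.6]
width: 0.7
```

Call:
{"fn": "servo_tool", "kwargs": {"steps": [[[0.03, 0.06, 0], [0, 0, 0]], [[0.05, 0.12, 0], [0, 0, 0]], [[0.08, 0.18, 0], [0, 0, 0]], [[0.1, 0.24, 0], [0, 0, 0]], [[0.13, 0.3, 0], [0, 0, 0]], [[0.15, 0.37, 0], [0, 0, 0]], [[0.15, 0.37, 0], [0, 0, 0]], [[0.15, 0.37, 0], [0, 0, 0]]]}}

```text
time: 9.68
position: [591.3, -86.2, 56.2]
eef_rot: [[-0.923, 0.386, 0.0], [0.386, 0.923, 0.0], [-0.0, 0.0, -1.0]]
contact_force: [-0.0, 0.1, 6.1]
width: 0.4
```

Call:
{"fn": "servo_tool", "kwargs": {"steps": [[[0.03, 0.06, 0], [0, 0, 0]], [[0.05, 0.12, 0], [0, 0, 0]], [[0.08, 0.18, 0], [0, 0, 0]], [[0.1, 0.24, 0], [0, 0, 0]], [[0.13, 0.3, 0], [0, 0, 0]], [[0.15, 0.37, 0], [0, 0, 0]], [[0.15, 0.37, 0], [0, 0, 0]], [[0.15, 0.37, 0], [0, 0, 0]]]}}

```text
time: 10.35
position: [592.5, -82.4, 56.1]
eef_rot: [[-0.923, 0.385, -0.0], [0.385, 0.923, 0.0], [0.0, 0.0, -1.0]]
contact_force: [-0.5, -1.2, 3.4]
width: 0.4
```

Tipping has started, so I'll lower in small steps while sliding.

Call:
{"fn": "servo_tool", "kwargs": {"steps": [[[0, 0, -0.01], [0, 0, 0]], [[0, 0, -0.02], [0, 0, 0]], [[0, 0, -0.03], [0, 0, 0]], [[0.03, 0.06, -0.03], [0, 0, 0]], [[0.05, 0.12, -0.04], [0, 0, 0]], [[0.08, 0.18, -0.04], [0, 0, 0]], [[0.08, 0.18, -0.04], [0, 0, 0]], [[0.08, 0.18, -0.04], [0, 0, 0]]]}}

```text
time: 11.02
position: [593.4, -80.8, 55.7]
eef_rot: [[-0.923, 0.386, -0.0], [0.386, 0.923, 0.0], [0.0, 0.0, -1.0]]
contact_force: [-0.5, -0.1, 3.0]
width: 0.3
```

```bash
python3 -c "
from h import *
look('c3.png')"
```

```text
[593.46070289 -80.79241108  55.75631798] [-0.27350135  0.18758616  2.75259894] 11.1167
```

View pics/c3.png

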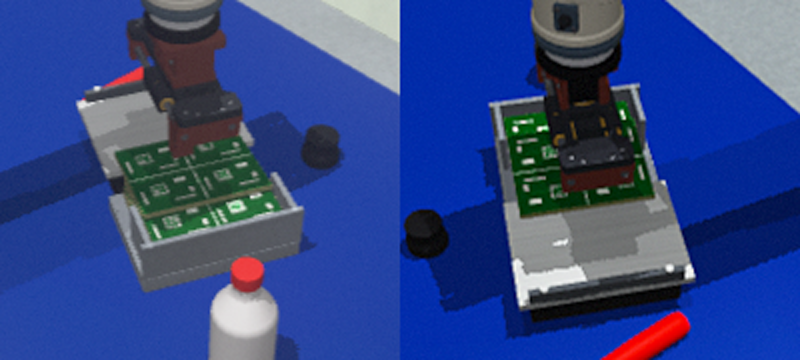

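The second board stays in place and the top board is straight, with its front edge now over the plate. I'll keep lowering until the front lands.

Call:
{"fn": "servo_tool", "kwargs": {"steps": [[[0, 0, -0.01], [0, 0, 0]], [[0, 0, -0.02], [0, 0, 0]], [[0, 0, -0.03], [0, 0, 0]], [[0, 0, -0.04], [0, 0, 0]], [[0, 0, -0.05], [0, 0, 0]], [[0, 0, -0.05], [0, 0, 0]], [[0, 0, -0.05], [0, 0, 0]], [[0, 0, -0.05], [0, 0, 0]]]}}

```text
time: 11.78
position: [593.5, -80.8, 55.6]
eef_rot: [[-0.923, 0.385, 0.0], [0.385, 0.923, -0.0], [-0.0, 0.0, -1.0]]
contact_force: [-0.7, 0.3, 6.8]
width: 0.5
```

The front has landed (6.8 N). I'll slide on, lowering along the tilt.

Call:
{"fn": "servo_tool", "kwargs": {"steps": [[[0.04, 0.09, -0.01], [0, 0, 0]], [[0.08, 0.19, -0.01], [0, 0, 0]], [[0.12, 0.28, -0.02], [0, 0, 0]], [[0.16, 0.38, -0.02], [0, 0, 0]], [[0.2, 0.47, -0.03], [0, 0, 0]], [[0.24, 0.57, -0.03], [0, 0, 0]], [[0.28, 0.67, -0.04], [0, 0, 0]], [[0.31, 0.74, -0.04], [0, 0, 0]]]}}

```text
time: 12.45
position: [596.9, -73.6, 55.3]
eef_rot: [[-0.923, 0.385, 0.001], [0.385, 0.923, -0.0], [-0.001, -0.0, -1.0]]
contact_force: [-1.0, -1.9, 5.5]
width: 0.9
```

Call:
{"fn": "servo_tool", "kwargs": {"steps": [[[0.04, 0.09, 0], [0, 0, 0]], [[0.08, 0.19, -0.01], [0, 0, 0]], [[0.12, 0.28, -0.01], [0, 0, 0]], [[0.16, 0.38, -0.02], [0, 0, 0]], [[0.2, 0.47, -0.02], [0, 0, 0]], [[0.24, 0.57, -0.02], [0, 0, 0]], [[0.28, 0.67, -0.03], [0, 0, 0]], [[0.31, 0.74, -0.03], [0, 0, 0]]]}}

```text
time: 13.12
position: [600.0, -66.2, 55.0]
eef_rot: [[-0.923, 0.385, 0.001], [0.385, 0.923, -0.0], [-0.001, -0.0, -1.0]]
contact_force: [-0.5, -1.4, 5.9]
width: 0.7
```

Call:
{"fn": "servo_tool", "kwargs": {"steps": [[[0.04, 0.09, 0], [0, 0, 0]], [[0.08, 0.19, -0.01], [0, 0, 0]], [[0.12, 0.28, -0.01], [0, 0, 0]], [[0.16, 0.38, -0.01], [0, 0, 0]], [[0.2, 0.47, -0.01], [0, 0, 0]], [[0.24, 0.57, -0.02], [0, 0, 0]], [[0.28, 0.67, -0.02], [0, 0, 0]], [[0.31, 0.74, -0.02], [0, 0, 0]]]}}

```text
time: 13.78
position: [603.1, -58.8, 54.8]
eef_rot: [[-0.923, 0.385, 0.001], [0.385, 0.923, -0.0], [-0.001, -0.0, -1.0]]
contact_force: [-0.8, -1.7, 5.5]
width: 0.5
```

Call:
{"fn": "servo_tool", "kwargs": {"steps": [[[0.04, 0.09, 0], [0, 0, 0]], [[0.08, 0.19, 0], [0, 0, 0]], [[0.12, 0.28, -0.01], [0, 0, 0]], [[0.16, 0.38, -0.01], [0, 0, 0]], [[0.2, 0.47, -0.01], [0, 0, 0]], [[0.24, 0.57, -0.01], [0, 0, 0]], [[0.28, 0.67, -0.02], [0, 0, 0]], [[0.31, 0.74, -0.02], [0, 0, 0]]]}}

```text
time: 14.45
position: [606.2, -51.5, 54.7]
eef_rot: [[-0.923, 0.385, 0.001], [0.385, 0.923, -0.0], [-0.001, -0.0, -1.0]]
contact_force: [-0.4, -1.3, 6.4]
width: 0.6
```

Call:
{"fn": "servo_tool", "kwargs": {"steps": [[[0.04, 0.09, 0], [0, 0, 0]], [[0.08, 0.19, 0], [0, 0, 0]], [[0.12, 0.28, 0], [0, 0, 0]], [[0.16, 0.38, -0.01], [0, 0, 0]], [[0.2, 0.47, -0.01], [0, 0, 0]], [[0.24, 0.57, -0.01], [0, 0, 0]], [[0.28, 0.67, -0.01], [0, 0, 0]], [[0.31, 0.74, -0.01], [0, 0, 0]]]}}

```text
time: 15.12
position: [609.3, -44.0, 54.5]
eef_rot: [[-0.923, 0.385, 0.001], [0.385, 0.923, -0.0], [-0.001, -0.0, -1.0]]
contact_force: [-0.7, -2.0, 6.1]
width: 0.4
```

Call:
{"fn": "servo_tool", "kwargs": {"steps": [[[0.04, 0.09, 0], [0, 0, 0]], [[0.08, 0.19, 0], [0, 0, 0]], [[0.12, 0.28, 0], [0, 0, 0]], [[0.16, 0.38, -0.01], [0, 0, 0]], [[0.2, 0.47, -0.01], [0, 0, 0]], [[0.24, 0.57, -0.01], [0, 0, 0]], [[0.28, 0.67, -0.01], [0, 0, 0]], [[0.31, 0.74, -0.01], [0, 0, 0]]]}}

```text
time: 15.78
position: [612.5, -36.7, 54.5]
eef_rot: [[-0.923, 0.385, 0.001], [0.385, 0.923, -0.0], [-0.001, -0.0, -1.0]]
contact_force: [-0.4, -1.0, 5.0]
width: 0.6
```

```bash
python3 -c "
from h import *
look('c4.png')"
```

```text
[612.48828172 -36.56075322  54.45652775] [-0.06585298 -1.03856795  5.58796345] 15.8833
```

View pics/c4.png

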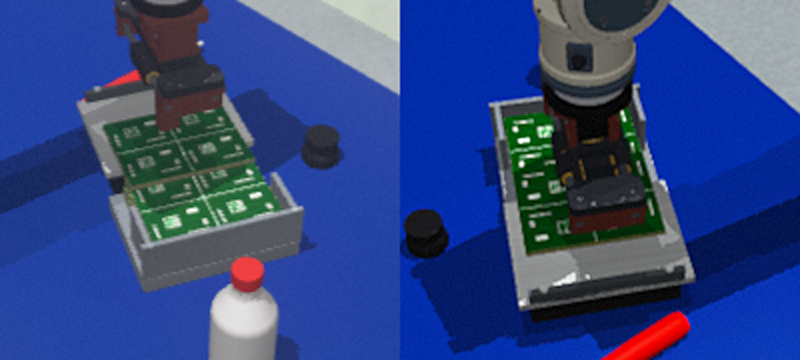

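The board is straight and about 88 mm along, with its rear edge still on the second board.

Call:
{"fn": "servo_tool", "kwargs": {"steps": [[[0.04, 0.09, 0], [0, 0, 0]], [[0.08, 0.19, 0], [0, 0, 0]], [[0.12, 0.28, 0], [0, 0, 0]], [[0.16, 0.38, -0.01], [0, 0, 0]], [[0.2, 0.47, -0.01], [0, 0, 0]], [[0.24, 0.57, -0.01], [0, 0, 0]], [[0.28, 0.67, -0.01], [0, 0, 0]], [[0.31, 0.74, -0.01], [0, 0, 0]]]}}

```text
time: 16.55
position: [615.5, -29.3, 54.4]
eef_rot: [[-0.923, 0.385, 0.001], [0.385, 0.923, -0.0], [-0.001, -0.0, -1.0]]
contact_force: [-1.2, -1.4, 6.4]
width: 0.5
```

Call:
{"fn": "servo_tool", "kwargs": {"steps": [[[0.04, 0.09, 0], [0, 0, 0]], [[0.08, 0.19, 0], [0, 0, 0]], [[0.12, 0.28, 0], [0, 0, 0]], [[0.16, 0.38, -0.01], [0, 0, 0]], [[0.2, 0.47, -0.01], [0, 0, 0]], [[0.24, 0.57, -0.01], [0, 0, 0]], [[0.28, 0.67, -0.01], [0, 0, 0]], [[0.31, 0.74, -0.01], [0, 0, 0]]]}}

```text
time: 17.22
position: [618.7, -21.9, 54.3]
eef_rot: [[-0.923, 0.385, 0.001], [0.385, 0.923, -0.0], [-0.001, -0.0, -1.0]]
contact_force: [0.4, -1.8, 6.3]
width: 0.4
```

Call:
{"fn": "servo_tool", "kwargs": {"steps": [[[0.03, 0.06, 0], [0, 0, 0]], [[0.05, 0.12, 0], [0, 0, 0]], [[0.08, 0.18, 0], [0, 0, 0]], [[0.1, 0.24, 0], [0, 0, 0]], [[0.13, 0.3, 0], [0, 0, 0]], [[0.15, 0.37, 0], [0, 0, 0]], [[0.15, 0.37, 0], [0, 0, 0]], [[0.15, 0.37, 0], [0, 0, 0]]]}}

```text
time: 17.88
position: [620.2, -18.1, 54.3]
eef_rot: [[-0.923, 0.385, 0.001], [0.385, 0.923, -0.0], [-0.001, 0.0, -1.0]]
contact_force: [-0.9, -1.0, 6.5]
width: 0.2
```

d≈108, so the rear drop is near. I'll take small steps.

Call:
{"fn": "servo_tool", "kwargs": {"steps": [[[0.03, 0.06, 0], [0, 0, 0]], [[0.05, 0.12, 0], [0, 0, 0]], [[0.08, 0.18, 0], [0, 0, 0]], [[0.1, 0.24, 0], [0, 0, 0]], [[0.13, 0.3, 0], [0, 0, 0]], [[0.15, 0.37, 0], [0, 0, 0]], [[0.15, 0.37, 0], [0, 0, 0]], [[0.15, 0.37, 0], [0, 0, 0]]]}}

```text
time: 18.55
position: [621.2, -14.1, 53.7]
eef_rot: [[-0.923, 0.385, -0.0], [0.385, 0.923, 0.0], [0.0, 0.0, -1.0]]
contact_force: [0.0, 0.3, 2.2]
width: 0.6
```

It has dropped off the stack. I'll re-press and look.

Call:
{"fn": "servo_tool", "kwargs": {"steps": [[[0, 0, -0.01], [0, 0, 0]], [[0, 0, -0.02], [0, 0, 0]], [[0, 0, -0.02], [0, 0, 0]], [[0, 0, -0.02], [0, 0, 0]], [[0, 0, -0.03], [0, 0, 0]], [[0, 0, -0.03], [0, 0, 0]], [[0, 0, -0.03], [0, 0, 0]], [[0, 0, -0.03], [0, 0, 0]]]}}

```text
time: 19.22
position: [621.2, -14.1, 53.7]
eef_rot: [[-0.923, 0.386, -0.0], [0.386, 0.923, 0.0], [0.0, 0.0, -1.0]]
contact_force: [-1.5, -0.0, 4.4]
width: 0.4
```

```bash
python3 -c "
from h import *
look('c5.png')"
```

```text
[621.1847687  -14.12659258  53.63807077] [-1.01882949  1.21616834  6.01592554] 19.3167
```

View pics/c5.png

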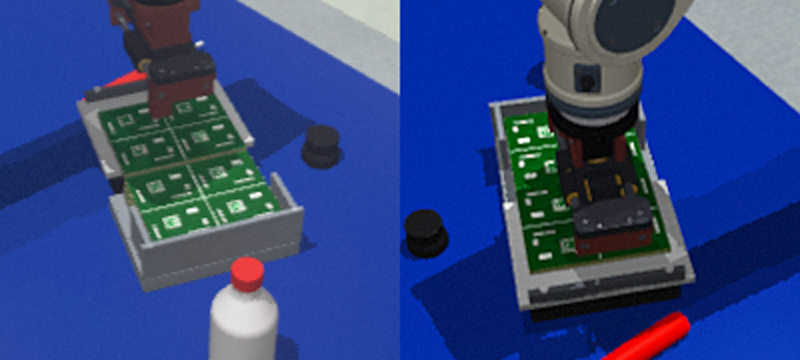

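The board is now flat on the plate and straight. About 24 mm remain to the fence.

Call:
{"fn": "servo_tool", "kwargs": {"steps": [[[0.04, 0.09, 0], [0, 0, 0]], [[0.08, 0.19, 0], [0, 0, 0]], [[0.12, 0.28, 0], [0, 0, 0]], [[0.16, 0.38, 0], [0, 0, 0]], [[0.2, 0.47, 0], [0, 0, 0]], [[0.24, 0.57, 0], [0, 0, 0]], [[0.28, 0.67, 0], [0, 0, 0]], [[0.31, 0.74, 0], [0, 0, 0]]]}}

```text
time: 19.98
position: [624.6, -6.8, 53.6]
eef_rot: [[-0.923, 0.385, 0.001], [0.385, 0.923, -0.0], [-0.001, 0.0, -1.0]]
contact_force: [-1.2, -1.2, 5.4]
width: 0.7
```

Call:
{"fn": "servo_tool", "kwargs": {"steps": [[[0.04, 0.09, 0], [0, 0, 0]], [[0.08, 0.19, 0], [0, 0, 0]], [[0.12, 0.28, 0], [0, 0, 0]], [[0.16, 0.38, 0], [0, 0, 0]], [[0.2, 0.47, 0], [0, 0, 0]], [[0.24, 0.57, 0], [0, 0, 0]], [[0.28, 0.67, 0], [0, 0, 0]], [[0.31, 0.74, 0], [0, 0, 0]]]}}

```text
time: 20.65
position: [627.7, 0.6, 53.6]
eef_rot: [[-0.923, 0.385, 0.0], [0.385, 0.923, -0.0], [-0.0, 0.0, -1.0]]
contact_force: [-1.2, -1.6, 5.4]
width: 0.1
```

Call:
{"fn": "servo_tool", "kwargs": {"steps": [[[0.02, 0.05, 0], [0, 0, 0]], [[0.04, 0.09, 0], [0, 0, 0]], [[0.06, 0.14, 0], [0, 0, 0]], [[0.08, 0.18, 0], [0, 0, 0]], [[0.1, 0.23, 0], [0, 0, 0]], [[0.12, 0.28, 0], [0, 0, 0]], [[0.12, 0.28, 0], [0, 0, 0]], [[0.12, 0.28, 0], [0, 0, 0]]]}}

```text
time: 21.32
position: [628.9, 3.4, 53.6]
eef_rot: [[-0.923, 0.385, 0.0], [0.385, 0.923, -0.0], [-0.0, 0.0, -1.0]]
contact_force: [-1.5, -1.0, 6.0]
width: 0.4
```

Call:
{"fn": "servo_tool", "kwargs": {"steps": [[[0.02, 0.05, 0], [0, 0, 0]], [[0.04, 0.09, 0], [0, 0, 0]], [[0.06, 0.14, 0], [0, 0, 0]], [[0.08, 0.18, 0], [0, 0, 0]], [[0.1, 0.23, 0], [0, 0, 0]], [[0.1, 0.23, 0], [0, 0, 0]], [[0.1, 0.23, 0], [0, 0, 0]], [[0.1, 0.23, 0], [0, 0, 0]]]}}

```text
time: 21.98
position: [629.9, 5.7, 53.6]
eef_rot: [[-0.923, 0.386, 0.001], [0.386, 0.923, -0.0], [-0.0, 0.0, -1.0]]
contact_force: [0.7, -1.3, 4.5]
width: 0.4
```

Call:
{"fn": "servo_tool", "kwargs": {"steps": [[[0.01, 0.02, 0], [0, 0, 0]], [[0.02, 0.04, 0], [0, 0, 0]], [[0.03, 0.07, 0], [0, 0, 0]], [[0.04, 0.09, 0], [0, 0, 0]], [[0.05, 0.12, 0], [0, 0, 0]], [[0.06, 0.14, 0], [0, 0, 0]], [[0.06, 0.14, 0], [0, 0, 0]], [[0.06, 0.14, 0], [0, 0, 0]]]}}

```text
time: 22.65
position: [630.5, 7.1, 53.6]
eef_rot: [[-0.923, 0.385, 0.0], [0.385, 0.923, -0.0], [-0.0, 0.0, -1.0]]
contact_force: [-0.1, -0.9, 4.9]
width: 0.4
```

Call:
{"fn": "servo_tool", "kwargs": {"steps": [[[0.01, 0.02, 0], [0, 0, 0]], [[0.02, 0.04, 0], [0, 0, 0]], [[0.03, 0.07, 0], [0, 0, 0]], [[0.04, 0.09, 0], [0, 0, 0]], [[0.05, 0.12, 0], [0, 0, 0]], [[0.06, 0.14, 0], [0, 0, 0]], [[0.06, 0.14, 0], [0, 0, 0]], [[0.06, 0.14, 0], [0, 0, 0]]]}}

```text
time: 23.32
position: [631.1, 8.5, 53.6]
eef_rot: [[-0.923, 0.385, 0.0], [0.385, 0.923, -0.0], [-0.0, 0.0, -1.0]]
contact_force: [-0.3, -1.1, 4.2]
width: 0.3
```

Call:
{"fn": "servo_tool", "kwargs": {"steps": [[[0.01, 0.02, 0], [0, 0, 0]], [[0.02, 0.04, 0], [0, 0, 0]], [[0.03, 0.07, 0], [0, 0, 0]], [[0.04, 0.09, 0], [0, 0, 0]], [[0.05, 0.12, 0], [0, 0, 0]], [[0.06, 0.14, 0], [0, 0, 0]], [[0.06, 0.14, 0], [0, 0, 0]], [[0.06, 0.14, 0], [0, 0, 0]]]}}

```text
time: 23.98
position: [631.7, 9.9, 53.7]
eef_rot: [[-0.923, 0.385, 0.001], [0.385, 0.923, -0.0], [-0.001, 0.0, -1.0]]
contact_force: [-0.7, -1.0, 5.0]
width: 0.4
```

```bash
python3 -c "
from h import *
look('c6.png')"
```

```text
[631.68833924   9.88955126  53.64968748] [-1.75208235 -0.68297092  5.2170702 ] 24.0833
```

View pics/c6.png

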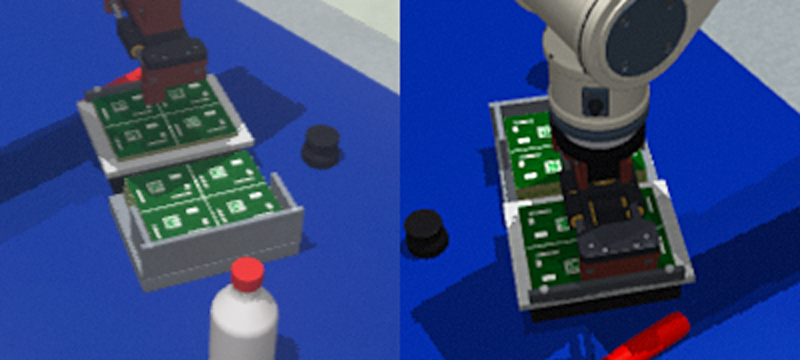

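The board is nearly at the fence. I'll continue in small steps until the lateral force rises.

Call:
{"fn": "servo_tool", "kwargs": {"steps": [[[0.01, 0.02, 0], [0, 0, 0]], [[0.02, 0.04, 0], [0, 0, 0]], [[0.03, 0.07, 0], [0, 0, 0]], [[0.04, 0.09, 0], [0, 0, 0]], [[0.05, 0.12, 0], [0, 0, 0]], [[0.06, 0.14, 0], [0, 0, 0]], [[0.06, 0.14, 0], [0, 0, 0]], [[0.06, 0.14, 0], [0, 0, 0]]]}}

```text
time: 24.75
position: [632.1, 11.0, 53.6]
eef_rot: [[-0.923, 0.385, 0.0], [0.385, 0.923, -0.0], [-0.0, -0.0, -1.0]]
contact_force: [-0.7, -2.3, 5.7]
width: 0.1
```

Call:
{"fn": "servo_tool", "kwargs": {"steps": [[[0.01, 0.02, 0], [0, 0, 0]], [[0.02, 0.04, 0], [0, 0, 0]], [[0.03, 0.07, 0], [0, 0, 0]], [[0.04, 0.09, 0], [0, 0, 0]], [[0.05, 0.12, 0], [0, 0, 0]], [[0.06, 0.14, 0], [0, 0, 0]], [[0.06, 0.14, 0], [0, 0, 0]], [[0.06, 0.14, 0], [0, 0, 0]]]}}

```text
time: 25.42
position: [632.7, 12.4, 53.6]
eef_rot: [[-0.923, 0.385, 0.0], [0.385, 0.923, -0.0], [-0.0, -0.0, -1.0]]
contact_force: [-0.9, -3.0, 6.7]
width: 0.2
```

```bash
cat >> h.py <<'E'
a=np.radians(67.35);ey=np.array([np.cos(a),np.sin(a)]);ex=np.array([np.sin(a),-np.cos(a)]);S=np.array([619.8,-19.0])
def meas():
    for n in("side","scene"):
        c=cap(n);W=cloud(c);C=c["pixels"].astype(int);d=W[...,:2]-S;X=d@ex;Y=d@ey
        g=(C[...,1]>C[...,0]+30)&(C[...,1]>C[...,2]+30)&(W[...,2]>46)
        for nm,lo,hi in(("top",-64,75),("second",-230,-64)):
            m=(g&(abs(X)<90)&(Y>lo)&(Y<hi)).astype(np.uint8)
            m=cv2.morphologyEx(m,cv2.MORPH_CLOSE,np.ones((7,7)))>0
            m&=(Y>lo)&(Y<hi)&(W[...,2]>47)
            r=cv2.minAreaRect(np.c_[X[m],Y[m]].astype(np.float32))
            print(n,nm,m.sum(),"ctr/size/ang",np.round(r[0],1),np.round(r[1],1),round(r[2],2),"Y99",np.percentile(Y[m],[1,99.5]).round(1),"z",np.median(W[m][:,2]).round(1))
E
python3 -c "
from h import *
meas();print(state()['contact_force'])"
```

```text
side top 29 ctr/size/ang [ 42.8 -10. ] [34.9 90.3] 14.08 Y99 [-50.1  36.8] z 53.0
side second 1784 ctr/size/ang [  -0.6 -129. ] [139.8 100.3] 0.78 Y99 [-176.   -82.9] z 49.9
scene top 1149 ctr/size/ang [2.9 6.7] [119.6 140.6] 88.15 Y99 [-49.1  53. ] z 52.4
scene second 787 ctr/size/ang [   1.7 -135.3] [138.4 113.6] 0.17 Y99 [-188.4  -80. ] z 49.0
[-0.7063155  -1.98746589  4.56290369]
```

Lateral force has risen to about 3 N, so the board is probably touching. One more push should seat it squarely and confirm that the fingers slip.

Call:
{"fn": "servo_tool", "kwargs": {"steps": [[[0.01, 0.02, 0], [0, 0, 0]], [[0.02, 0.04, 0], [0, 0, 0]], [[0.03, 0.07, 0], [0, 0, 0]], [[0.04, 0.09, 0], [0, 0, 0]], [[0.05, 0.12, 0], [0, 0, 0]], [[0.06, 0.14, 0], [0, 0, 0]], [[0.07, 0.16, 0], [0, 0, 0]], [[0.08, 0.18, 0], [0, 0, 0]]]}}

```text
time: 26.18
position: [633.4, 14.2, 53.6]
eef_rot: [[-0.923, 0.385, -0.0], [0.385, 0.923, -0.0], [-0.0, -0.0, -1.0]]
contact_force: [-0.8, -2.4, 5.9]
width: 0.7
```

```bash
python3 -c "
from h import *
c=cap('scene');cv2.imwrite('pics/f.png',cv2.resize(c['pixels'][170:260,240:360,::-1],(800,600),interpolation=cv2.INTER_CUBIC));print(state()['contact_force'])"
```

```text
[-0.95845976 -1.66158198  5.56831856]
```

View pics/f.png

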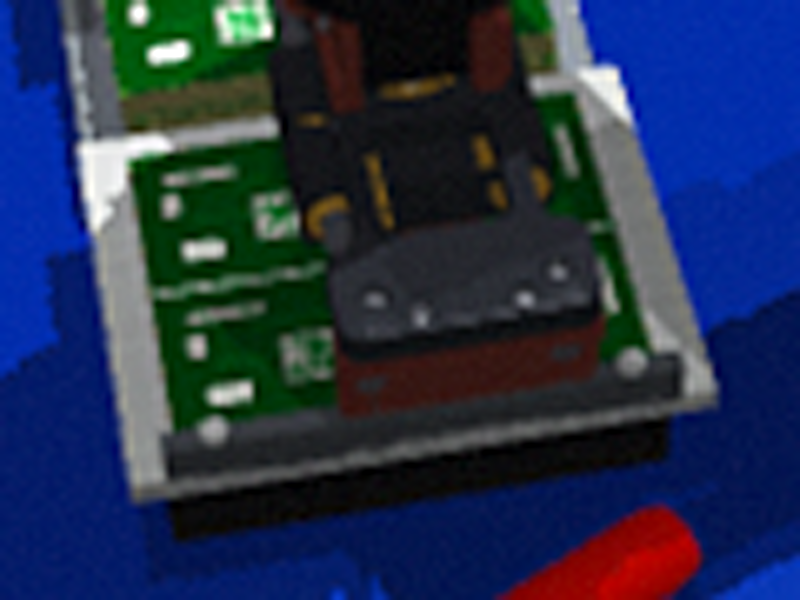

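The board appears against the fence at (420,420). The fingers have gone about 5 mm past the contact position, so they are slipping. I'll lift straight up and then away for a clear check.

Call:
{"fn": "servo_tool", "kwargs": {"steps": [[[0, 0, 0.05], [0, 0, 0]], [[0, 0, 0.2], [0, 0, 0]], [[0, 0, 0.8], [0, 0, 0]], [[0, 0, 2.5], [0, 0, 0]], [[0, 0, 5], [0, 0, 0]], [[0, 0, 8], [0, 0, 0]], [[0, 0, 11], [0, 0, 0]], [[0, 0, 14], [0, 0, 0]]]}}

```text
time: 26.9
position: [633.0, 14.7, 194.8]
eef_rot: [[-0.923, 0.385, -0.001], [0.385, 0.923, 0.0], [0.001, -0.0, -1.0]]
contact_force: [0.3, 1.1, -0.2]
width: 0.5
```

Call:
{"fn": "servo_tool", "kwargs": {"steps": [[[-1, 2, 1], [0, 0, 0]], [[-2, 5, 2], [0, 0, 0]], [[-4, 8, 2], [0, 0, 0]], [[-6, 12, 2], [0, 0, 0]], [[-7, 15, 2], [0, 0, 0]], [[-9, 18, 2], [0, 0, 0]], [[-10, 20, 2], [0, 0, 0]], [[-10, 20, 2], [0, 0, 0]]]}}

```text
time: 27.57
position: [531.1, 217.8, 213.7]
eef_rot: [[-0.924, 0.382, -0.001], [0.382, 0.924, 0.001], [0.001, 0.0, -1.0]]
contact_force: [0.4, 0.4, -1.0]
width: 0.5
```

```bash
python3 -c "
from h import *
meas();look('c7.png')"
```

```text
side top 1770 ctr/size/ang [0.3 3.7] [112.3 139.2] 89.8 Y99 [-50.1  57.6] z 53.0
side second 2058 ctr/size/ang [  -0.8 -127.9] [100.8 138.6] 89.93 Y99 [-175.5  -80.7] z 49.9
scene top 2820 ctr/size/ang [ 2.3 -0.6] [109.1 139.1] 89.45 Y99 [-49.6  52.4] z 52.4
scene second 2140 ctr/size/ang [   0.8 -135.1] [140.5 113.8] 0.32 Y99 [-188.1  -80.1] z 48.9
[533.83248106 213.92087793 213.60994729] [ 0.25819879 -0.04410797  0.87763273] 27.7667
```

View pics/c7.png

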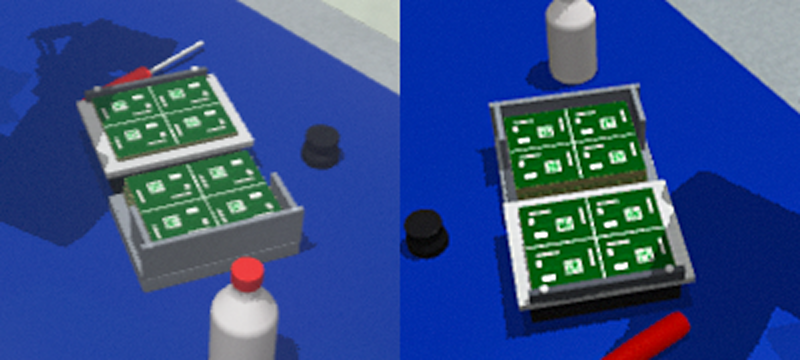

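Run:
```python
from h import *
c=cap('side');p=c['pixels'];cv2.imwrite('pics/f2.png',cv2.resize(p[178:240,272:372,::-1],(800,496),interpolation=cv2.INTER_NEAREST))
# brightness profiles along stage y at plane of board top
E_=c["extrinsics"];K=c["mtx"]
for x in(-50,-20,10,50):
    Y=np.concatenate([np.arange(-70,-44,2),np.arange(48,68,1.5)])
    XY=S+x*ex+Y[:,None]*ey
    P=np.c_[XY,np.full(len(Y),53.),np.ones(len(Y))]@E_.T
    u=K[0,0]*P[:,0]/-P[:,2]+K[0,2];v=K[1,1]*-P[:,1]/-P[:,2]+K[1,2]
    q=cv2.remap(p,u[None].astype(np.float32),v[None].astype(np.float32),cv2.INTER_LINEAR)[0]
    print(x,[(float(y),*map(int,t)) for y,t in zip(Y,q)])
```

```text
-50 [(-70.0, 180, 182, 182), (-68.0, 213, 215, 215), (-66.0, 219, 219, 220), (-64.0, 218, 219, 220), (-62.0, 218, 219, 220), (-60.0, 211, 212, 212), (-58.0, 184, 186, 182), (-56.0, 120, 123, 107), (-54.0, 93, 99, 76), (-52.0, 89, 103, 74), (-50.0, 62, 104, 64), (-48.0, 37, 104, 55), (-46.0, 38, 105, 57), (48.0, 26, 72, 47), (49.5, 27, 72, 48), (51.0, 28, 73, 49), (52.5, 30, 73, 49), (54.0, 30, 73, 49), (55.5, 31, 71, 50), (57.0, 36, 69, 53), (58.5, 42, 67, 57), (60.0, 48, 65, 61), (61.5, 54, 63, 65), (63.0, 58, 61, 68), (64.5, 58, 61, 68), (66.0, 59, 63, 69), (67.5, 63, 66, 71)]
-20 [(-70.0, 187, 189, 189), (-68.0, 216, 217, 218), (-66.0, 219, 220, 220), (-64.0, 220, 221, 221), (-62.0, 220, 221, 221), (-60.0, 210, 212, 210), (-58.0, 184, 187, 180), (-56.0, 123, 126, 110), (-54.0, 95, 100, 78), (-52.0, 93, 104, 76), (-50.0, 65, 106, 66), (-48.0, 36, 106, 56), (-46.0, 38, 105, 56), (48.0, 100, 148, 113), (49.5, 54, 117, 72), (51.0, 44, 110, 63), (52.5, 38, 106, 59), (54.0, 40, 104, 59), (55.5, 43, 103, 60), (57.0, 47, 102, 61), (58.5, 54, 90, 66), (60.0, 58, 76, 69), (61.5, 60, 65, 71)
[... 565 characters left out ...]
1, 64), (61.5, 58, 68, 68), (63.0, 64, 68, 73), (64.5, 68, 72, 78), (66.0, 74, 78, 85), (67.5, 83, 87, 94)]
50 [(-70.0, 189, 191, 191), (-68.0, 221, 222, 223), (-66.0, 222, 223, 223), (-64.0, 222, 223, 223), (-62.0, 221, 222, 221), (-60.0, 198, 199, 196), (-58.0, 152, 155, 145), (-56.0, 113, 117, 101), (-54.0, 91, 98, 77), (-52.0, 79, 106, 74), (-50.0, 63, 111, 69), (-48.0, 47, 108, 62), (-46.0, 49, 110, 65), (48.0, 87, 137, 101), (49.5, 41, 107, 62), (51.0, 40, 106, 60), (52.5, 39, 106, 59), (54.0, 43, 106, 61), (55.5, 49, 107, 64), (57.0, 57, 109, 69), (58.5, 60, 93, 70), (60.0, 61, 77, 71), (61.5, 61, 64, 71), (63.0, 64, 67, 74), (64.5, 67, 71, 78), (66.0, 74, 77, 85), (67.5, 86, 90, 98)]
```

View pics/f2.png

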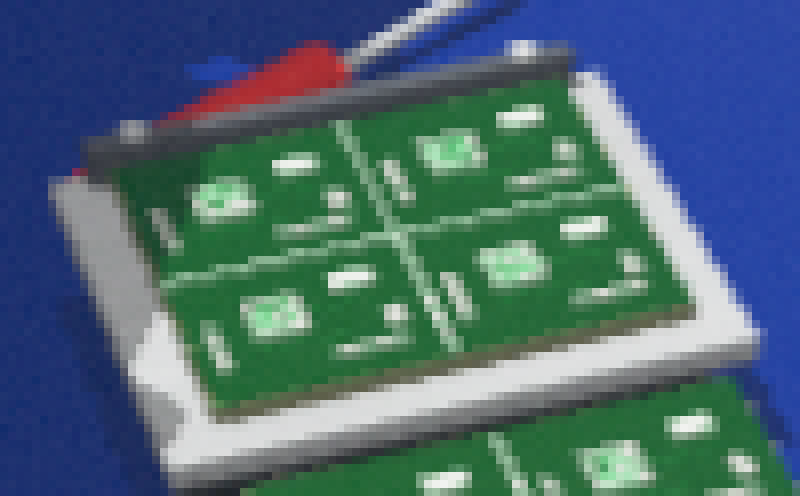

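The close-up shows green meeting the dark fence along its full length, from about (120,165) to (570,80), with no plate visible between them. The rear edge is parallel. I'll hand in.

```bash
python3 -c "
from h import *
manip.job_done();print(state()['time'])"
```

```text
the job is handed in; nothing more can be done
the job is handed in; nothing more can be done
```

I slid the top board off the stack onto the inspection stage with the shut fingertips, pressed it against the fence, then lifted clear and handed the job in. The last clock reading before hand-in was about 28 s.

- **Force:** the press was 2–7 N in every reading at the end of a move, against the 22 N limit. I have no readings from within a move, including the moment the board dropped off the stack.
- **Board position:** the last side view shows no gap to the fence along the whole leading edge. The board measures x within about 2 mm of centre and square to the stage within about 0.6°. Its upper face is at about 53 mm, so it is flat on the plate.
- **Other items:** the second board measures within camera error of where the stack started. The third board was never visible. The bottle, loupe and screwdriver look unmoved in the pictures, but I did not measure them.
- **Disagreement:** the two cameras differ on the board's y, +3.7 mm from the side and -0.6 mm from the scene camera, where the fence hides the front edge. The side view's lack of a gap, and the fingers slipping forward on the board at the end, both point to it being flush.

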